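Stand the document tubes seal end down

ROBOT

A 7-joint arm with a two-finger parallel gripper is mounted at the origin on a cart in front of the work surface, level with it; the furniture and walls round the work are solid. World frame = base frame: x ahead of the robot, y to its left, z up, the work surface at z = 0. Lengths are in m, angles in rad, forces in N, time in s.
With the tool pointing down it reaches from about 0.35 to 0.9 m from the base axis. Payload 7.2 kg.
Tool frame: the origin (TCP) lies midway between the tips of the shut fingers; the grasp point (between the pads) lies 19 mm behind it; z points along the fingers, y is the line along which they close (so a half turn about z gives the same grasp; the last joint's range is limited). The gripper opens to 85 mm and grips with 20 to 120 N. Pads are 22 mm wide; open, the fingers measure 114 mm over their backs; the gripper's body (76 mm by 85 mm) begins 54 mm behind the grasp point. The pads swing forward as they close: fully open they stand 13 mm farther back than shut.
Start: joints at [-0.068, 0.411, -0.013, 1.596, 0.006, 1.134, -0.082], TCP at [0.625, -0, 0.231] pointing down, gripper open.
Joint ranges: [-2.95, 2.95], [-0.29, 1.99], [-1.47, 1.44], [0.14, 2.54], [-1.03, 4.17], [0.13, 1.85], [-2.86, 2.86]. Speed limits (rad/s): [2.39, 2.39, 3.01, 3.01, 3.14, 3.14, 3.14].

INTERFACE

Orientations are given as a unit quaternion [w, x, y, z].
In Python, from station import arm, cam, monitor, job gives the robot as it stands (arm), with the cameras (cam), the readings (monitor) and the job (job).
- The arm moves only by the tool steer_hand, called after ">>>" as a command line: name --argument value ..., lists and objects as JSON in quotes. Schema: {"type":"object","properties":{"moves":{"type":"array","items":{"type":"array","prefixItems":[{"type":"array","items":{"type":"number"},"minItems":3,"maxItems":3},{"type":"number"},{"type":"number"}],"minItems":3,"maxItems":3},"minItems":1,"maxItems":12},"squeeze":{"type":"number"},"only":{"type":"string"},"quiet":{"type":"boolean"},"lines":{"type":"string"}},"required":["moves"],"additionalProperties":false}. moves is a list of rows, 1 to 12 of them, each written [[dx, dy, dz], turn, opening]: dx, dy, dz in shares of the most that a row can go, 1 being 62.5 mm, then a turn about the tool's z in fractions of the full range, 1 being 4 rad, then the finger opening in m; each row shifts and turns the commanded pose from where the row before left it, along the tool's axes as they then stand; what a row does not reach is not made up. A row lasts 1/8 s, in which the tool goes at most 0.0625 m and 0.188 rad, less where a joint would pass 70% of its speed; a pose out of reach is approached as far as the arm can. The fingers move at their own pace and stop on an object; squeeze is the grip in N (left out, the last holds). Time passes only in rows, so rows that do not move let the fingers close. The tool returns the time, the measured TCP pose, the force, the opening and the grip force at its end. only (a regular expression) keeps the lines of the reply that match it, lines (a string "A,B") keeps lines A to B, and quiet returns only ok. No shift or turn number may pass 1 either way. Input that does not fit is refused with a message, and nothing moves.
- monitor.get_state(): the state, without advancing time (a new reading comes with each control period).
- cam.camera(name): name is "scene" or "side" or "wrist"; returns the picture (384x512x3 uint8, blue, green, red); there is no depth.
- cam.get_calibration(name): a dict with "camera_matrix" (3x3 intrinsics, pixels), "k1" (the pictures are not rectified: a ray, as slopes to the right and down, at radius r is drawn at 1 + k1 r^2 times it, then the intrinsics apply), "extrinsics" (4x4, takes a point from camera to world coordinates); the wrist camera has in their place "mount" (4x4, takes a point from camera to tool coordinates, whose origin is the TCP and whose axes are the flange's). Camera axes: x right, y up, looking along -z (the intrinsics and any distortion apply to the point x, -y, -z); pixel columns grow to the right and rows downward; lengths in m; the calibration is good to about 2 mm. A picture is of the moment at which its call begins: read the wrist's pose just before it. get_calibration takes no time and is no camera call.
- job.sign_off(): hands the job in; it is judged then, once.
The state is a dict: "t": time; "joint_pos": joint angles; "dq": joint speeds; "tau": joint torques, N m; "tool_pos": TCP position; "eef_rot": TCP orientation; "ft_force": force on the tool from outside, world axes, zero at the start; "wrist_torque": the same for the moment, N m; "finger_gap": finger opening in m; "grip_force": force on a finger pad.
Only numpy, scipy, OpenCV 4.12 (cv2) and the standard library are available. Lean on these libraries where they do the work, as an engineer would, in place of code of your own. Each camera call takes 0.05 s, during which the arm holds its last target. There are 200 camera calls.

TASK

Swing the flat cover of the tube stand right aside and put the three document tubes into the stand, one in each place, leaning back on their wire rests. Each tube has a heavy lead seal hidden in one end (lifting it at mid-length lets you feel which) and must be stored with that end down in the tray, or it tips out over the back. Leave the other things on the desk where they are.

Things in the scene. Friction and masses are not known exactly. Their poses are not given: they have to be found in the camera images.
- tube_1: Cardboard tube, 180 mm long, diameter 30, square 34 mm white cap 18 mm long on both ends; lies on a flat of its caps. Origin at mid-length on the axis, x along the tube. 0.19-0.30 kg; balances about 52 mm from mid-length towards the hidden seal: held level at mid-length, that side pulls down with 0.1-0.15 N m. Ends look alike; name and x direction do not tell which is heavy.
- tube_2: Cardboard tube, 180 mm long, diameter 30, square 34 mm white cap 18 mm long on both ends; lies on a flat of its caps. Origin at mid-length on the axis, x along the tube. 0.19-0.30 kg; balances about 52 mm from mid-length towards the hidden seal: held level at mid-length, that side pulls down with 0.1-0.15 N m. Ends look alike; name and x direction do not tell which is heavy.
- tube_3: Cardboard tube, 180 mm long, diameter 30, square 34 mm white cap 18 mm long on both ends; lies on a flat of its caps. Origin at mid-length on the axis, x along the tube. 0.19-0.30 kg; balances about 52 mm from mid-length towards the hidden seal: held level at mid-length, that side pulls down with 0.1-0.15 N m. Ends look alike; name and x direction do not tell which is heavy.
- stand: Tube stand, fixed: shallow grey steel tray, walls 36 mm high, 3-4 thick, floor 4 thick; origin under it on the desk. Spans x -66 (front, towards the robot) to +56 mm, y -99 to +99. Dividers 33 mm high make three places 64 mm apart. Above the rear wall (x +54) each place has an upstanding V of bent wire, 23 mm wide, lowest point 50 mm above the desk.
- ramp: Sheet in the front of the tray, falls 20 degrees to the back (from 18 mm above the desk at the front wall to the floor at x -22 of the stand); origin as the stand's, but its x axis points along a stored tube: 30 degrees up towards the back. A stored tube stands on its lower end at the sheet's foot, its middle on the V, its upper half free over the back. Lower it straight down.
- place_1 (a point): Where the middle (origin) of a tube stored in the left (+y) place comes to rest, 64 mm above the desk, 44 mm behind the stand's origin; same axes as the stand. Released there heavy end down it stays; heavy end up it tips out over the back.
- place_2 (a point): Where the middle (origin) of a tube stored in the middle place comes to rest, 64 mm above the desk, 44 mm behind the stand's origin; same axes as the stand. Released there heavy end down it stays; heavy end up it tips out over the back.
- place_3 (a point): Where the middle (origin) of a tube stored in the right (-y) place comes to rest, 64 mm above the desk, 44 mm behind the stand's origin; same axes as the stand. Released there heavy end down it stays; heavy end up it tips out over the back.
- cover (a joint): Angle (rad) of the flat aluminium cover, 116 x 198 x 2.5 mm, top face 39 mm above the desk, which swivels level round one screw at the tray's front left corner. 0: covers all places; grows as its right end swings forward to the robot (clockwise from above); 1.57: it sticks out in front of the stand; from 1.5 all places are free; stop at 2.0. Stays where left; about 1 N at the knob.
- cover_knob (a point): Middle of the grip of the cover's black knob, 102 mm from the pivot screw; knob 18 mm thick at the grip, 23 mm high, its top 62 mm and this point 52 mm above the desk, neck 11 mm thick. Moves with the cover.
- cover_pivot (a point): Axis of the cover's pivot screw at the tray's front left corner, 36 mm above the desk; same axes as the stand. The cover's underside passes just above the lying tubes (34 mm high): swung too far or not far enough it can hang over the end of one and block its lifting.
- pencil_cup: Square wire-mesh cup with pens, 89 x 92 x 158 mm (cup itself 74 x 73 x 99), stands on the desk at the left; origin under its centre. Leave alone.
- glue_stick: Glue stick standing upright, 26 mm thick, 92 mm high, behind and left of the stand; origin under its centre. Leave alone.
- eraser: Eraser, 20 x 43 x 13 mm, lies left of the stand; origin under its centre. Leave alone.
- calculator: Calculator, 150 x 105 x 24 mm, lies in front of the stand, low enough for the cover to pass over; origin under its centre. Leave alone.
- tape_dispenser: Black tape dispenser, 53 x 96 x 101 mm, on the desk at the right; origin under its centre. Leave alone.

How it is judged:
At the end, for the whole second after the job is handed in: The cover stands swung aside (more than 1.3 rad), and each tube rests in a place of its own: its middle within 16 mm of a place's rest point, its axis within 11 degrees of the stored slope, at rest (under 3 cm/s) (value of joint cover above 1.3 rad and (distance between tube_1 and place_1 below 0.016 m or distance between tube_1 and place_2 below 0.016 m or distance between tube_1 and place_3 below 0.016 m) and angle between the x axis of each of tube_1, tube_2, tube_3 and the x axis of ramp, either way round below 0.2 rad and linear speed of each of tube_1, tube_2, tube_3 below 0.03 m/s and (distance between tube_2 and place_1 below 0.016 m or distance between tube_2 and place_2 below 0.016 m or distance between tube_2 and place_3 below 0.016 m) and (distance between tube_3 and place_1 below 0.016 m or distance between tube_3 and place_2 below 0.016 m or distance between tube_3 and place_3 below 0.016 m)); the robot touches nothing.
It fails at once if the pencil cup is shifted by more than 3 cm or knocked over (distance of pencil_cup from where it was at the start of the episode above 0.03 m or angle between pencil_cup's own z axis and vertical above 0.5 rad).
It fails at once if the glue stick is shifted by more than 3 cm or knocked over (distance of glue_stick from where it was at the start of the episode above 0.03 m or angle between glue_stick's own z axis and vertical above 0.5 rad).
It fails at once if the eraser is shifted by more than 3 cm or knocked over (distance of eraser from where it was at the start of the episode above 0.03 m or angle between eraser's own z axis and vertical above 0.5 rad).
It fails at once if the calculator is shifted by more than 3 cm or knocked over (distance of calculator from where it was at the start of the episode above 0.03 m or angle between calculator's own z axis and vertical above 0.5 rad).
It fails at once if the tape dispenser is shifted by more than 3 cm or knocked over (distance of tape_dispenser from where it was at the start of the episode above 0.03 m or angle between tape_dispenser's own z axis and vertical above 0.5 rad).
It also fails if it takes over 72 s, if anything falls off the work surface, if the arm or the gripper's body presses on something with over 40 N, if the wrist force passes 120 N, or if a joint passes its speed limit or range.

## Working session

There is one attempt and no reset: what is moved stays moved. The work goes in short steps, Python scripts to look and compute and a tool call to move; the robot and the scene stay as the last step left them, time stands still between calls to the robot, and variables do not carry over. Pictures are saved under pics/ and viewed, at most 10 in all, crops included, and the job is handed in when it is done.

```bash
ls; mkdir -p pics
```

Run:
```python
from station import arm, cam, monitor, job
import cv2,numpy as np
for n in("scene","side"):
    im=cam.camera(n); cv2.imwrite(f"pics/{n}0.png",im)
    c=cam.get_calibration(n); print(n,np.round(c["camera_matrix"],1).tolist(),c["k1"],np.round(c["extrinsics"],3).tolist())
im=cam.camera("wrist");cv2.imwrite("pics/wrist0.png",im)
c=cam.get_calibration("wrist");print(c)
s=monitor.get_state();print(s)
a=[cv2.imread(f"pics/{n}0.png") for n in("scene","side")]
```

```bash
python3 -c "
import cv2
for n in('scene','side'):
    cv2.imwrite(f'pics/{n}0b.png',cv2.resize(cv2.imread(f'pics/{n}0.png'),(800,600),interpolation=cv2.INTER_CUBIC))"
```

```text
pics
station.py
scene [[465.5, 0.0, 261.0], [0.0, 465.5, 191.3], [0.0, 0.0, 1.0]] -0.09699512850288547 [[-0.744, -0.553, 0.376, 1.265], [0.668, -0.599, 0.441, 0.835], [-0.018, 0.579, 0.815, 1.567], [0.0, 0.0, 0.0, 1.0]]
side [[439.8, 0.0, 254.9], [0.0, 439.8, 198.5], [0.0, 0.0, 1.0]] -0.06905037940787548 [[-0.875, 0.221, -0.43, -0.028], [-0.483, -0.361, 0.798, 1.099], [0.021, 0.906, 0.422, 0.625], [0.0, 0.0, 0.0, 1.0]]
{'camera_matrix': array([[321.96515822,   0.        , 260.59300128],
       [  0.        , 321.96515822, 195.71829835],
       [  0.        ,   0.        ,   1.        ]]), 'k1': -0.06828637210626616, 'mount': array([[-7.00820490e-04,  9.65602833e-01,  2.60020534e-01,
         6.59051249e-02],
       [ 9.99999348e-01,  4.42280250e-04,  1.05281289e-03,
        -3.30610162e-04],
       [ 9.01597166e-04,  2.60021103e-01, -9.65602513e-01,
        -1.42714007e-01],
       [ 0.00000000e+00,  0.00000000e+00,  0.00000000e+00,
         1.00000000e+00]])}
{'t': 0.15, 'joint_pos': array([-0.06821205,  0.41172612, -0.01272862,  1.596828  ,  0.00558018,
        1.13428208, -0.08221769]), 'dq': array([ 0.00039414, -0.00080488,  0.00063476, -0.0030374 , -0.00122165,
        0.0008907 , -0.00012656]), 'tau': array([ 8.68001844e-04, -6.01035547e+01,  6.82709701e-01, -2.99646127e+01,
        1.39312408e-02,  7.85868731e-03, -1.85852571e-05]), 'tool_pos': array([ 6.24635352e-01, -8.05011172e-06,  2.30649686e-01]), 'eef_rot': array([-4.05633958e-04,  7.07097908e-01,  7.07115396e-01, -4.47804415e-04]), 'ft_force': array([-0.07458225, -0.77188559, -0.27317818]), 'wrist_torque': array([-0.01269431, -0.0440391 , -0.0247375 ]), 'grip_force': 0.0, 'finger_gap': 0.08542028559067646}
```

View pics/scene0b.png

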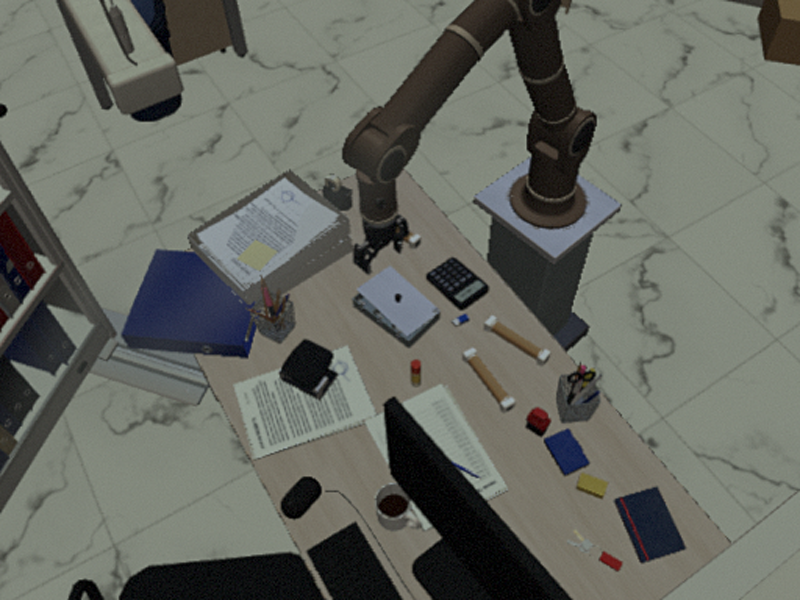

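View pics/side0b.png

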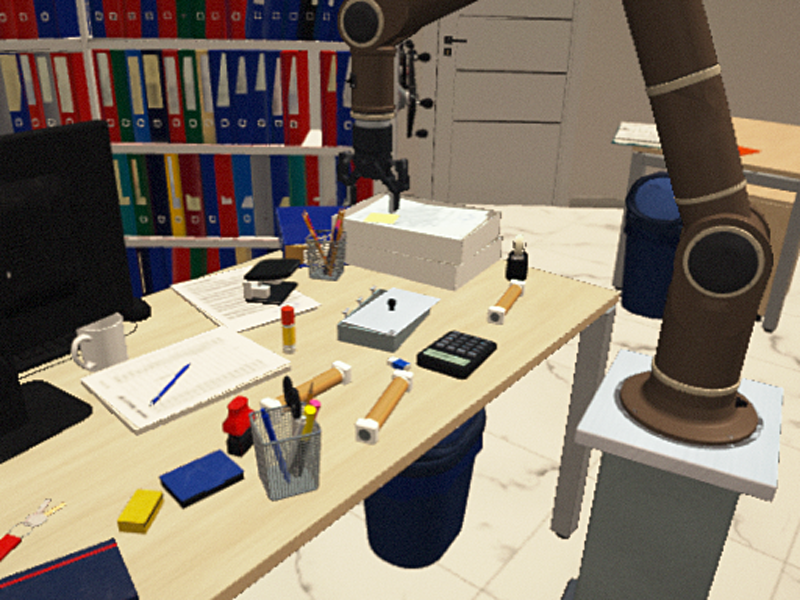

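The scene view (800x600 scale) shows the stand at (397,305) with its knob at (398,298). Two tubes lie on the left, ends (490,323)-(543,355) and (470,355)-(508,402). A third is by the gripper, near (413,240). The side view shows it at (505,300), with the others at (385,405) and (305,387). The calculator is at (457,352) in the side view.

Create h.py:
```python
import numpy as np,cv2
from scipy.spatial.transform import Rotation as R
from station import arm, cam, monitor, job
def Tw():
    s=monitor.get_state();T=np.eye(4);q=np.array(s["eef_rot"]);T[:3,:3]=R.from_quat(q[[1,2,3,0]]).as_matrix();T[:3,3]=s["tool_pos"];return T
class Cam:
    def __init__(s,n,T=None):
        c=cam.get_calibration(n);s.K=np.array(c["camera_matrix"]);s.k=c["k1"]
        s.E=np.array(c["extrinsics"]) if n!="wrist" else (Tw() if T is None else T)@np.array(c["mount"])
        s.D=np.array([s.k,0,0,0.])
    def ray(s,uv):
        p=cv2.undistortPoints(np.array([[uv]],float),s.K,s.D)[0,0]
        d=s.E[:3,:3]@np.array([p[0],-p[1],-1]);return s.E[:3,3],d/np.linalg.norm(d)
    def plane(s,uv,z):
        o,d=s.ray(uv);return o+d*(z-o[2])/d[2]
    def proj(s,P):
        p=(np.asarray(P)-s.E[:3,3])@s.E[:3,:3];a=p[0]/-p[2];b=-p[1]/-p[2];f=1+s.k*(a*a+b*b)
        return s.K[0,0]*a*f+s.K[0,2],s.K[1,1]*b*f+s.K[1,2]
def tri(rays):
    A=np.zeros((3,3));b=np.zeros(3)
    for o,d in rays:
        M=np.eye(3)-np.outer(d,d);A+=M;b+=M@o
    P=np.linalg.solve(A,b)
    return P,max(np.linalg.norm((np.eye(3)-np.outer(d,d))@(P-o)) for o,d in rays)
def shot(name):
    T=Tw();im=cam.camera("wrist");cv2.imwrite(f"pics/{name}.png",im);np.save(f"pics/{name}.npy",T);return im,Cam("wrist",T)
```

Run:
```python
from h import *
sc,sd=Cam("scene"),Cam("side");k=1.5625
for n,a,b in [("A1",(490,323),(405,378)),("A2",(543,355),(368,431)),("B1",(470,355),(341,372)),("B2",(508,402),(272,404)),("C",(415,240),(518,288)),("knob",(398,298),(392,304)),("calc",(457,281),(457,352)),("glue",(416,383),(288,350)),("cup",(578,405),(287,480)),("tape",(337,195),(517,265))]:
    print(n,*[np.round(x,3) for x in tri([sc.ray(np.array(a)/k),sd.ray(np.array(b)/k)])])
print("C ends side",sd.plane(np.array((519,287))/k,.017),sd.plane(np.array((498,315))/k,.017))
for n,u in [("stL",(340,331)),("stB",(384,346)),("frR",(438,293))]: print(n,sd.plane(np.array(u)/k,.0))
im=cv2.imread("pics/wrist0.png");cv2.imwrite("pics/wrist0b.png",cv2.resize(im,(800,600)))
```

```text
A1 [0.446 0.194 0.019] 0.002
A2 [0.42  0.352 0.017] 0.003
B1 [0.552 0.228 0.018] 0.001
B2 [0.581 0.384 0.028] 0.0
C [ 0.392 -0.143  0.057] 0.032
knob [ 0.582 -0.005  0.051] 0.0
calc [0.413 0.04  0.011] 0.002
glue [0.698 0.19  0.003] 0.001
cup [0.459 0.502 0.012] 0.004
tape [ 0.46  -0.412  0.027] 0.002
C ends side [ 0.41658668 -0.30336025  0.017     ] [ 0.40278928 -0.13706963  0.017     ]
stL [0.66101084 0.06702884 0.        ]
stB [0.55303972 0.07675299 0.        ]
frR [ 0.57626001 -0.21005963  0.        ]
```

View pics/wrist0b.png

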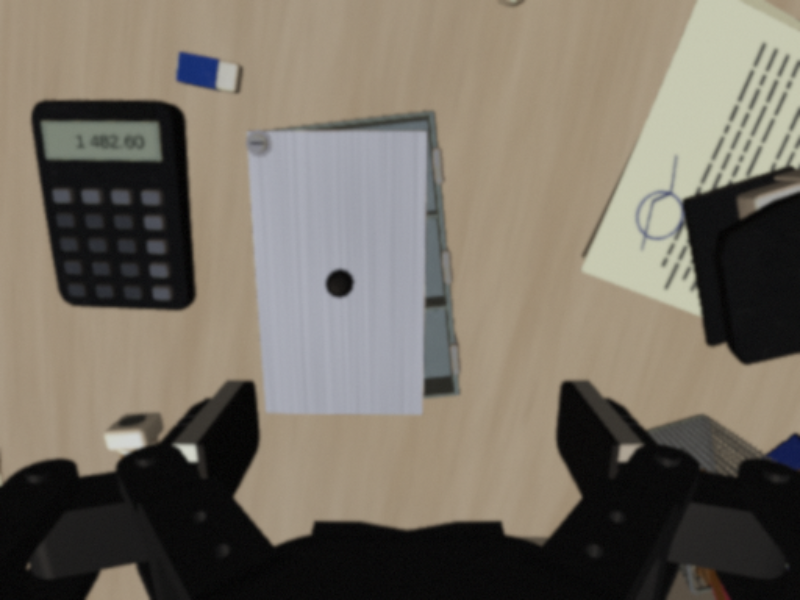

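The wrist view shows the pivot screw at (258,143), the knob at (339,283), the stand's rear-left corner at (433,113) and rear-right at (458,393). The cover is already a few degrees open.

Run:
```python
from h import *
w=Cam("wrist",Tw());k=1.5625
f=lambda u,z:w.plane(np.array(u)/k,z)[:2]
piv=f((258,143),.041);kn=f((339,283),.062);a=f((433,113),.036);b=f((458,393),.036)
print("piv",piv,"knob",kn,np.linalg.norm(kn-piv),"rear",a,b,np.linalg.norm(a-b))
yaw=np.arctan2(*(a-b)[::-1])-np.pi/2;print("yaw",yaw)
for n,u in [("V1",(437,165)),("V2",(447,268)),("V3",(455,360))]:print(n,f(u,.06))
X=np.array([np.cos(yaw),np.sin(yaw)]);Y=np.array([-X[1],X[0]])
o=(a+b)/2-.056*X;print("origin",o,"piv in stand",(piv-o)@X,(piv-o)@Y, "piv->knob ang",np.arctan2(*(kn-piv)[::-1])-yaw)
for n,u in [("calc",(38,105)),("calc",(185,105)),("calc",(195,305)),("calc",(65,305))]:print(n,f(u,.02))
print("eraser",f((208,72),.013))
# cover edge corners
for u in [(247,131),(426,130),(422,413),(266,412)]:print("cov",f(u,.039))
print("capC near",f((130,438),.034),f((155,425),.034))
```

```text
piv [0.52866271 0.08391258] knob [ 0.58052732 -0.00296979] 0.10118539629831194 rear [0.64019814 0.1019258 ] [ 0.66078258 -0.09092437] 0.19394563079852153
yaw 0.10633536515638098
V1 [0.64179965 0.06943057]
V2 [0.64897042 0.00627464]
V3 [ 0.65554445 -0.05583256]
origin [ 5.94806663e-01 -4.42850150e-04] piv in stand -0.05681728224933713 0.09089915847363132 piv->knob ang -1.1389563361802992
calc [0.36866659 0.11445844]
calc [0.47425971 0.11068372]
calc [ 0.46729607 -0.02863612]
calc [ 0.36575223 -0.02861107]
eraser [0.48912    0.13254262]
cov [0.52143944 0.09153656]
cov [0.63572227 0.09128742]
cov [ 0.63451499 -0.10548725]
cov [ 0.51960809 -0.10519299]
capC near [ 0.4087439  -0.13161009] [ 0.43070089 -0.11991814]
```

The manual's scale: shifts go in shares of 62.5 mm and turns go in shares of 4 rad. Converting my numbers, 0.05 m is 0.8, -0.044 m is -0.704.

>>> steer_hand --moves '[[[-0.048, -0.704, 0.32], 0, 0.045], [[0, 0, 0.8], 0, 0.045], [[0, 0, 0.8], 0, 0.045], [[0, 0, 0.64], 0, 0.045], [[0, 0, 0.432], 0, 0.045], [[0, 0, 0], 0, 0.045], [[0, 0, 0], 0, 0.0], [[0, 0, 0], 0, 0.0], [[0, 0, 0], 0, 0.0], [[0, 0, 0], 0, 0.0]]' --squeeze 20

```text
t: 1.4
tool_pos: [0.5819, -0.0028, 0.0457]
eef_rot: [0.001, 0.707, 0.707, 0.001]
ft_force: [-1.6, 1.1, 7.6]
finger_gap: 0.0165
grip_force: 20.0
```

In the tool's units: -0.0191 m is -0.3056, -0.0189 m is -0.3024.

>>> steer_hand --moves '[[[-0.1344, -0.2736, 0], 0, 0], [[-0.0816, -0.2928, 0], 0, 0], [[-0.0256, -0.3056, 0], 0, 0], [[0.032, -0.3024, 0], 0, 0], [[0.088, -0.2928, 0], 0, 0], [[0.1408, -0.2704, 0], 0, 0], [[0.1888, -0.24, 0], 0, 0], [[0.2304, -0.2, 0], 0, 0], [[0, 0, 0], 0, 0], [[0, 0, 0], 0, 0]]'

```text
t: 2.65
tool_pos: [0.4452, 0.0253, 0.0451]
eef_rot: [0.0, 0.707, 0.708, 0.001]
ft_force: [-1.1, -0.7, 9.3]
finger_gap: 0.0161
grip_force: 21.7
```

In the tool's units: 0.055 m is 0.88, -0.05 m is -0.8.

>>> steer_hand --moves '[[[0, 0, 0], 0, 0.04], [[0, 0, 0], 0, 0.04], [[0, 0, -0.64], 0, 0.05], [[0, 0, -0.8], 0, 0.06], [[0.8, 0.32, -0.8], 0, 0.06], [[0.88, 0.32, -0.64], 0, 0.06], [[0.88, 0.32, -0.32], 0, 0.06], [[0.8, 0, 0], 0, 0.06], [[0.16, 0, 0], 0, 0.06], [[0, 0, 0], 0, 0.06], [[0, 0, 0], 0, 0.06]]'

```text
t: 4.03
tool_pos: [0.4996, 0.2285, 0.2317]
eef_rot: [0.0, 0.708, 0.706, -0.001]
ft_force: [0.7, -0.6, 0.4]
finger_gap: 0.0602
grip_force: 0.0
```

Run:
```python
from h import *
im,w=shot("w1");sc=cam.camera("scene")
big=cv2.resize(im,(800,600))
cv2.imwrite("pics/w1b.png",big);cv2.imwrite("pics/s1.png",sc)
# warm tube colour mask
hsv=cv2.cvtColor(im,cv2.COLOR_BGR2HSV)
for r in [(100,60),(60,60)]: pass
print(Tw()[:3,3], [np.round(w.proj(p),0) for p in [(.433,.273,.017),(.567,.306,.017)]])
for p in [(.433,.273,.032),(.567,.306,.032),(.5,.29,0)]:
    u,v=map(int,w.proj(p));print(hsv[v,u],im[v,u])
```

```text
[0.49978122 0.22865761 0.23202925] [array([200., 130.]), array([324.,  98.])]
[ 16 122 152] [ 79 118 152]
[ 17 125 149] [ 76 117 149]
[ 18  61 176] [134 159 176]
```

View pics/w1b.png

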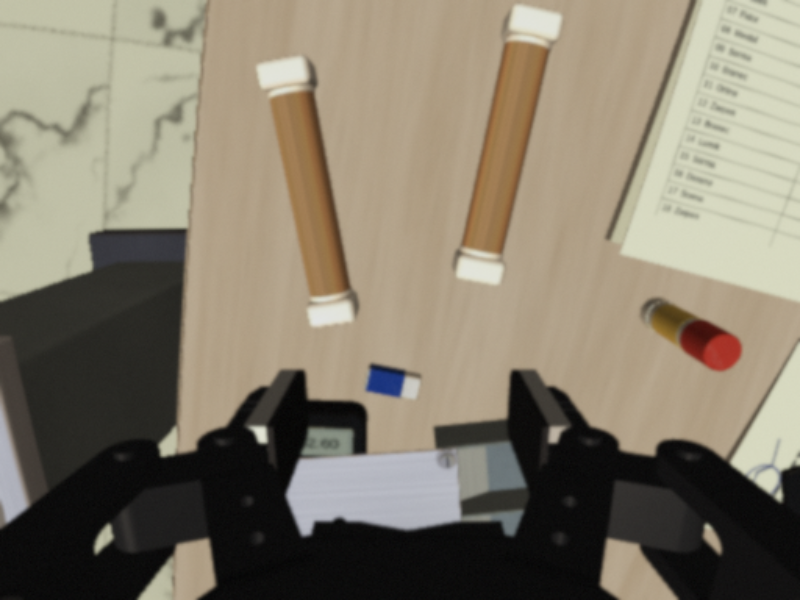

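The wrist view shows tube A from (285,72) to (331,310) and tube B from (535,22) to (480,268). The cover is swung well aside.

Add to h.py:
```python
def tubes(im,amin=500):
    h=cv2.cvtColor(im,cv2.COLOR_BGR2HSV);m=cv2.inRange(h,(8,95,60),(22,255,255));m=cv2.morphologyEx(m,cv2.MORPH_OPEN,np.ones((3,3)))
    out=[]
    for c in cv2.findContours(m,cv2.RETR_EXTERNAL,cv2.CHAIN_APPROX_NONE)[0]:
        if cv2.contourArea(c)<amin: continue
        b=cv2.boxPoints(cv2.minAreaRect(c)); e=np.linalg.norm(b-np.roll(b,-1,0),axis=1)
        if e[0]>e[1]: b=np.roll(b,-1,0)   # short edges 0-1, 2-3
        out.append(((b[0]+b[1])/2,(b[2]+b[3])/2))
    return out
```

Run:
```python
from h import *
im=cv2.imread("pics/w1.png");w=Cam("wrist",np.load("pics/w1.npy"))
for a,b in tubes(im):
    A,B=w.plane(a,.019),w.plane(b,.019);print("w",A[:2],B[:2],"L",np.linalg.norm(A-B),"mid",(A+B)[:2]/2,"dir",np.degrees(np.arctan2(*(A-B)[1::-1])))
s=Cam("scene");
for a,b in tubes(cv2.imread("pics/s1.png"),100):
    A,B=s.plane(a,.019),s.plane(b,.019);L=np.linalg.norm(A-B)
    if L<.2: 
        print("s",A[:2],B[:2],"L",L,"mid",(A+B)[:2]/2)
        for a2,b2 in tubes(im): print("  tri",tri([s.ray((a+b)/2),w.ray((a2+b2)/2)]))
```

```text
w [0.42105896 0.34557314] [0.44269322 0.20768213] L 0.13957783875838253 mid [0.43187609 0.27662763] dir 98.91666825014258
w [0.57742046 0.37654203] [0.55248304 0.23974082] L 0.13905555130749145 mid [0.56495175 0.30814142] dir 79.66901971232926
s [0.55597912 0.2368259 ] [0.57886091 0.36243111] L 0.1276724128959948 mid [0.56742001 0.29962851]
  tri (array([ 0.41758614,  0.24017564, -0.23453211]), np.float64(0.04439371357632385))
  tri (array([0.56708392, 0.30634771, 0.0231751 ]), np.float64(0.004861930185502727))
s [0.44535124 0.20600928] [0.4260694  0.33688049] L 0.13228401840976808 mid [0.43571032 0.27144488]
  tri (array([0.4352912 , 0.27676756, 0.02385069]), np.float64(0.00398169052909557))
  tri (array([0.52810984, 0.31663111, 0.17843115]), np.float64(0.015233838461781586))
s [-1.4872292  -0.05999426] [-1.3587641   0.01150271] L 0.1470207394239778 mid [-1.42299665 -0.02424578]
  tri (array([0.60176558, 0.46774286, 1.15539635]), np.float64(0.14764890260515431))
  tri (array([0.34036131, 0.39586864, 1.01261793]), np.float64(0.13655499646079397))
```

In the tool's units: 0.05 m is 0.8, 0.03 m is 0.48, -0.155 rad / 4 = -0.0388.

>>> steer_hand --moves '[[[0.368, -0.528, 0.64], 0, 0.06], [[0.376, -0.544, 0.64], 0, 0.06], [[0, 0, 0.8], -0.0388, 0.06], [[0, 0, 0.8], 0, 0.06], [[0, 0, 0.48], 0, 0.06], [[0, 0, 0.32], 0, 0.06], [[0, 0, 0], 0, 0.06], [[0, 0, 0], 0, 0.06]]' --squeeze 80

```text
t: 5.12
tool_pos: [0.4332, 0.2767, 0.0029]
eef_rot: [0.0, 0.651, 0.759, 0.0]
ft_force: [-0.3, 0.5, 0.1]
finger_gap: 0.06
grip_force: 0.0
```

Run:
```python
from h import *
im,w=shot("w2"); print(Tw()[:3,3], monitor.get_state()["wrist_torque"])
```

```text
[0.4333726  0.27696259 0.00317385] [ 0.00685279 -0.0142895  -0.02042827]
```

In the tool's units: -0.03 m is -0.48, 0.002 m is 0.032.

>>> steer_hand --moves '[[[0, 0, 0.032], 0, 0.0], [[0, 0, 0], 0, 0], [[0, 0, 0], 0, 0], [[0, 0, 0], 0, 0], [[0, 0, -0.48], 0, 0], [[0, 0, -0.48], 0, 0], [[0, 0, 0], 0, 0], [[0, 0, 0], 0, 0], [[0, 0, 0], 0, 0]]' --squeeze 80

```text
t: 6.3
tool_pos: [0.4319, 0.2764, 0.059]
eef_rot: [-0.0, 0.65, 0.76, -0.001]
ft_force: [-0.4, 0.2, -3.2]
finger_gap: 0.0273
grip_force: 79.1
```

Run:
```python
from h import *
im,w=shot("w3"); T=Tw();s=monitor.get_state();print(s["ft_force"],s["wrist_torque"],"about tool y",T[:3,1]@s["wrist_torque"])
```

```text
[ 1.19692035 -0.5013684  -1.99863541] [-0.12474824 -0.01309523 -0.02077224] about tool y -0.12523729126577599
```

Moment about x is -0.125 N m, so the heavy end is on the +y side (tool +x) and has to face the front.

In the tool's units: -0.055 m is -0.88, -0.0472 m is -0.7552, -0.175 rad / 4 = -0.0438.

>>> steer_hand --moves '[[[0, 0, -0.8], 0, 0], [[0, 0, -0.88], 0, 0], [[-0.7552, 0.5312, 0], 0, 0], [[-0.7552, 0.5312, 0], 0, 0], [[-0.7552, 0.5312, 0], 0, 0], [[-0.7552, 0.5312, 0], 0, 0], [[-0.7552, 0.5312, 0], 0, 0], [[0, 0, 0], -0.0438, 0], [[0, 0, 0], -0.0438, 0], [[0, 0, 0], -0.0438, 0], [[0, 0, 0], -0.0438, 0], [[0, 0, 0], -0.0438, 0]]' --squeeze 80

```text
t: 7.85
tool_pos: [0.6326, 0.0694, 0.1638]
eef_rot: [-0.001, 0.264, 0.964, -0.0]
ft_force: [0.5, -0.6, -1.9]
finger_gap: 0.0278
grip_force: 79.5
```

>>> steer_hand --moves '[[[0, 0, 0], -0.0438, 0], [[0, 0, 0], -0.0438, 0], [[0, 0, 0], -0.0438, 0], [[0, 0, 0], -0.031, 0], [[0, 0, 0], 0, 0], [[0, 0, 0], 0, 0]]'

```text
t: 8.6
tool_pos: [0.6328, 0.0693, 0.1645]
eef_rot: [-0.0, -0.053, 0.999, 0.0]
ft_force: [0.2, 0.1, -2.6]
finger_gap: 0.0279
grip_force: 79.6
```

Run:
```python
from h import *
im,w=shot("w4");T=Tw();s=monitor.get_state();print(T[:3,3],np.degrees(np.arctan2(T[1,0],T[0,0])),s["wrist_torque"],T[:3,1]@s["wrist_torque"])
big=cv2.resize(im,(640,480));cv2.imwrite("pics/w4b.png",big)
d=np.array([.632,.0683,T[2,3]])-T[:3,3];print("d tool",T[:3,:3].T@d)
```

```text
[0.63285921 0.06934084 0.16465701] -173.93228495985562 [ 0.04557415 -0.0860933  -0.01594856] -0.09042896759641536
d tool [ 9.64421256e-04 -9.44182178e-04  5.34627316e-07]
```

View pics/w4b.png

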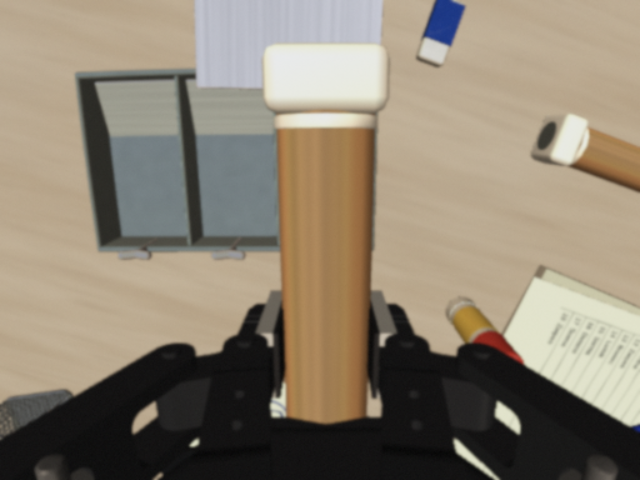

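The view shows the tube gripped level with its heavy end forward, and the tray's open places. Stand corners are at (77,72) and (99,250), the divider runs (180,75)-(190,243), and the V wires are at (135,254) and (229,253). I'll refine the stand pose from these.

Run:
```python
from h import *
w=Cam("wrist",np.load("pics/w4.npy"));v0=Cam("wrist");
T0=np.eye(4)
f=lambda u,z:w.plane(np.array(u)/1.25,z)
yaw=.107;X=np.array([np.cos(yaw),np.sin(yaw)]);Y=np.array([-X[1],X[0]])
def loc(p):d=p[:2]-np.array([.595,0]);return np.round([d@X*1e3,d@Y*1e3],1)
for n,u,z in [("FR (-66,-99)",(77,72),.036),("RR (56,-99)",(99,250),.036),("div3 front",(180,76),.033),("div3 rear (.,-32)",(190,243),.033),("V3 (54,-64)",(135,254),.06),("V2 (54,0)",(229,253),.06)]:
    p=f(u,z);print(n,p[:2],loc(p))
# heights by two views: start wrist picture pose (from t=.15)
s=np.array([0.624635,0,.23065]);T0[:3,:3]=R.from_quat([.7070979,.7071154,-.000448,-.0004056]).as_matrix();T0[:3,3]=s
a=Cam("wrist",T0);g=lambda u:a.ray(np.array(u)/1.5625)
for n,u0,u1 in [("RR",(458,394),(99,250)),("V2",(447,268),(229,253)),("V3",(455,360),(135,254))]:print(n,tri([g(u0),w.ray(np.array(u1)/1.25)]))
```

```text
FR (-66,-99) [ 0.54070146 -0.10283883] [-65.  -96.5]
RR (56,-99) [ 0.6603312  -0.09089583] [ 55.3 -97.4]
div3 front [ 0.53771842 -0.0352645 ] [-60.7 -28.9]
div3 rear (.,-32) [ 0.64906936 -0.02566036] [ 51.  -31.3]
V3 (54,-64) [ 0.65225825 -0.0531043 ] [ 51.3 -58.9]
V2 (54,0) [0.64504333 0.00840372] [50.7  3. ]
RR (array([ 0.66221161, -0.09382659,  0.03059816]), np.float64(0.0001222423087799902))
V2 (array([0.65153729, 0.00329149, 0.03918926]), np.float64(0.000528117194921102))
V3 (array([ 0.65827855, -0.06184192,  0.04223361]), np.float64(0.00039205138110122873))
```

In the tool's units: 0.04 m is 0.64, -0.001 m is -0.016.

>>> steer_hand --moves '[[[0.016, -0.016, 0.64], 0, 0], [[0, 0, 0.64], 0, 0], [[0, 0, 0.24], 0, 0], [[0, 0, 0.16], 0, 0], [[0, 0, 0.064], 0, 0], [[0, 0, 0.048], 0, 0], [[0, 0, 0], 0, 0], [[0, 0, 0], 0, 0]]'

```text
t: 9.65
tool_pos: [0.6324, 0.0683, 0.0537]
eef_rot: [0.0, -0.054, 0.999, 0.0]
ft_force: [0.2, 0.3, -2.2]
finger_gap: 0.0273
grip_force: 79.6
```

Run:
```python
from h import *
s=monitor.get_state();print(s["ft_force"],s["wrist_torque"],s["tool_pos"])
```

```text
[ 0.20109111  0.27518719 -2.22804177] [ 0.05230131 -0.15110149  0.00162436] [0.63242794 0.06830259 0.05366864]
```

In the tool's units: 0.003 m is 0.048.

>>> steer_hand --moves '[[[0, 0, 0.048], 0, 0], [[0, 0, 0], 0, 0]]'

```text
t: 9.9
tool_pos: [0.6325, 0.0683, 0.0504]
eef_rot: [0.0, -0.054, 0.999, 0.0]
ft_force: [0.4, 0.6, 0.2]
finger_gap: 0.0279
grip_force: 80.0
```

>>> steer_hand --moves '[[[0, 0, 0.048], 0, 0], [[0, 0, 0], 0, 0]]'

```text
t: 10.15
tool_pos: [0.6326, 0.0684, 0.0497]
eef_rot: [0.001, -0.054, 0.999, -0.0]
ft_force: [-6.2, -2.2, 18.3]
finger_gap: 0.0278
grip_force: 82.3
```

In the tool's units: -0.002 m is -0.032.

>>> steer_hand --moves '[[[0, 0, -0.032], 0, 0], [[0, 0, 0], 0, 0], [[0, 0, 0], 0, 0]]' --squeeze 20

```text
t: 10.52
tool_pos: [0.6325, 0.0684, 0.05]
eef_rot: [0.001, -0.054, 0.999, -0.0]
ft_force: [-3.2, 0.3, 9.7]
finger_gap: 0.0279
grip_force: 80.4
```

>>> steer_hand --moves '[[[0, 0, 0], 0, 0.031], [[0, 0, 0], 0, 0.031], [[0, 0, 0], 0, 0.034], [[0, 0, 0], 0, 0.034], [[0, 0, 0], 0, 0.04], [[0, 0, 0], 0, 0.04], [[0, 0, 0], 0, 0.04]]'

```text
t: 11.4
tool_pos: [0.6321, 0.0682, 0.0491]
eef_rot: [0.0, -0.054, 0.999, -0.0]
ft_force: [0.5, -0.0, -0.2]
finger_gap: 0.0401
grip_force: 0.0
```

Run:
```python
from h import *
im,w=shot("w5");sd=cam.camera("side");u,v=map(int,Cam("side").proj((.63,.07,.07)))
a=cv2.resize(sd[v-70:v+70,u-80:u+80],(640,560));
cv2.imwrite("pics/v5.png",np.hstack([cv2.resize(im,(400,300)),cv2.resize(a,(400,300))]))
```

```text
(no output)
```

View pics/v5.png

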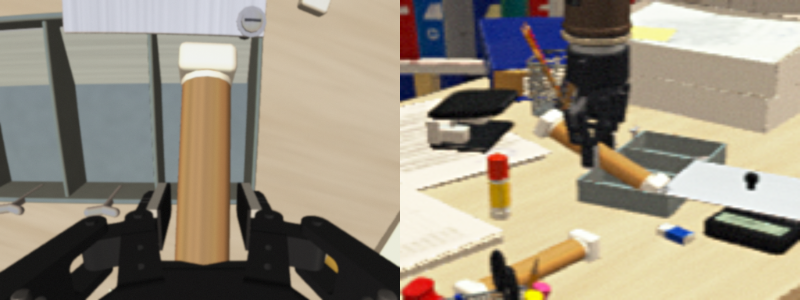

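Tube A now leans in place 1, its lower end at the front of the tray in both views. Next is tube B.

In the tool's units: -0.055 m is -0.88, 0.049 m is 0.784, 0.186 rad / 4 = 0.0465.

>>> steer_hand --moves '[[[0, 0, -0.64], 0, 0.04], [[0, 0, -0.88], 0, 0.04], [[0, 0, -0.88], 0, 0.06], [[0.128, 0.784, 0], 0, 0.06], [[0.128, 0.784, 0], 0, 0.06], [[0.128, 0.784, 0], 0, 0.06], [[0.128, 0.784, 0], 0, 0.06], [[0.128, 0.784, 0], 0, 0.06], [[0, 0, 0], 0.0465, 0.06], [[0, 0, 0], 0.0465, 0.06], [[0, 0, 0], 0.0465, 0.06], [[0, 0, 0], 0.0465, 0.06]]' --squeeze 80

```text
t: 13.0
tool_pos: [0.5658, 0.3076, 0.1991]
eef_rot: [0.0, 0.315, 0.949, -0.0]
ft_force: [-0.4, -0.0, -0.6]
finger_gap: 0.0599
grip_force: 0.0
```

>>> steer_hand --moves '[[[0, 0, 0], 0.0465, 0.06], [[0, 0, 0], 0.0465, 0.06], [[0, 0, 0], 0.0465, 0.06], [[0, 0, 0], 0.0465, 0.06], [[0, 0, 0], 0.0465, 0.06], [[0, 0, 0], 0.0465, 0.06], [[0, 0, 0], 0, 0.06], [[0, 0, 0], 0, 0.06]]'

```text
t: 14.0
tool_pos: [0.5658, 0.3076, 0.1991]
eef_rot: [0.0, 0.767, 0.642, -0.0]
ft_force: [0.8, -0.2, -0.4]
finger_gap: 0.0599
grip_force: 0.0
```

Run:
```python
from h import *
im,w=shot("w6");T=Tw();print(T[:3,3],np.degrees(np.arctan2(T[1,0],T[0,0])))
for a,b in tubes(im,300):
    A,B=w.plane(a,.019),w.plane(b,.019);print("w",A[:2],B[:2],"L",np.linalg.norm(A-B),"mid",(A+B)[:2]/2,"dir",np.degrees(np.arctan2(*(A-B)[1::-1])))
print("d tool",T[:3,:3].T@(np.array([.566,.307,.001])-T[:3,3]))
```

```text
[0.5657906  0.30758272 0.19908054] 79.83159048849149
w [0.68660038 0.19822064] [0.70546942 0.16654722] L 0.03686795532365081 mid [0.6960349  0.18238393] dir 120.78384746752509
w [0.57684096 0.37385287] [0.552097   0.23590199] L 0.14015244624234754 mid [0.56446898 0.30487743] dir 79.831110314649
d tool [-0.00054275  0.00031602  0.19808051]
```

In the tool's units: 0.06 m is 0.96, 0.05 m is 0.8.

>>> steer_hand --moves '[[[-0.016, -0.008, 0.8], 0, 0.06], [[0, 0, 0.96], 0, 0.06], [[0, 0, 0.8], 0, 0.06], [[0, 0, 0.4], 0, 0.06], [[0, 0, 0.208], 0, 0.06], [[0, 0, 0], 0, 0.06], [[0, 0, 0], 0, 0], [[0, 0, 0], 0, 0], [[0, 0, 0], 0, 0], [[0, 0, 0], 0, 0]]' --squeeze 80

```text
t: 15.3
tool_pos: [0.5662, 0.3072, 0.003]
eef_rot: [0.0, 0.768, 0.64, 0.001]
ft_force: [-1.4, -0.8, 5.5]
finger_gap: 0.0279
grip_force: 78.6
```

>>> steer_hand --moves '[[[0, 0, -0.48], 0, 0], [[0, 0, -0.48], 0, 0], [[0, 0, 0], 0, 0], [[0, 0, 0], 0, 0], [[0, 0, 0], 0, 0]]'

```text
t: 15.92
tool_pos: [0.5644, 0.3062, 0.0599]
eef_rot: [-0.0, 0.768, 0.64, -0.001]
ft_force: [0.4, 0.6, -2.0]
finger_gap: 0.0279
grip_force: 79.0
```

Run:
```python
from h import *
T=Tw();s=monitor.get_state();print(s["ft_force"],s["wrist_torque"],"about tool y",T[:3,1]@s["wrist_torque"])
```

```text
[ 0.40899623  0.56416904 -2.045754  ] [ 0.13654754 -0.02686825 -0.03351257] about tool y 0.13920256693561112
```

Moment about x is +0.137 N m, so the heavy end is on the -y side (tool -x). I'll turn tool x to the rear.

In the tool's units: -0.055 m is -0.88, -0.0473 m is -0.7568, 0.184 rad / 4 = 0.046.

>>> steer_hand --moves '[[[0, 0, -0.88], 0, 0], [[0, 0, -0.88], 0, 0], [[-0.7568, 0.3376, 0], 0, 0], [[-0.7568, 0.3376, 0], 0, 0], [[-0.7568, 0.3376, 0], 0, 0], [[-0.7568, 0.3376, 0], 0, 0], [[-0.7568, 0.3376, 0], 0, 0], [[-0.7568, 0.3376, 0], 0, 0], [[0, 0, 0], 0.046, 0], [[0, 0, 0], 0.046, 0], [[0, 0, 0], 0.046, 0], [[0, 0, 0], 0.046, 0]]'

```text
t: 17.42
tool_pos: [0.6381, 0.0046, 0.1698]
eef_rot: [-0.0, 0.948, 0.318, -0.001]
ft_force: [0.3, 0.8, -3.3]
finger_gap: 0.0277
grip_force: 79.1
```

>>> steer_hand --moves '[[[0, 0, 0], 0.046, 0], [[0, 0, 0], 0.046, 0], [[0, 0, 0], 0.0458, 0], [[0, 0, 0], 0, 0], [[0, 0, 0], 0, 0]]'

```text
t: 18.05
tool_pos: [0.6384, 0.0048, 0.1705]
eef_rot: [0.0, 0.999, 0.053, -0.0]
ft_force: [0.3, -0.5, -2.1]
finger_gap: 0.0276
grip_force: 79.2
```

Run:
```python
from h import *
im,w=shot("w7");T=Tw();s=monitor.get_state();print(T[:3,3],np.degrees(np.arctan2(T[1,0],T[0,0])),T[:3,1]@s["wrist_torque"])
print("d tool",T[:3,:3].T@(np.array([.6387,.0047,.0537])-T[:3,3]))
```

```text
[0.63847364 0.00470726 0.17064879] 6.085035465004554 0.12076477044194076
d tool [3.02326259e-04 2.64236788e-05 1.16948615e-01]
```

In the tool's units: 0.045 m is 0.72, 0.015 m is 0.24.

>>> steer_hand --moves '[[[0, 0, 0.72], 0, 0], [[0, 0, 0.72], 0, 0], [[0, 0, 0.24], 0, 0], [[0, 0, 0.128], 0, 0], [[0, 0, 0.064], 0, 0], [[0, 0, 0.032], 0, 0], [[0, 0, 0], 0, 0], [[0, 0, 0], 0, 0]]'

```text
t: 19.1
tool_pos: [0.639, 0.0047, 0.0527]
eef_rot: [-0.0, 0.999, 0.051, 0.0]
ft_force: [-1.0, 1.0, -2.0]
finger_gap: 0.0276
grip_force: 79.4
```

>>> steer_hand --moves '[[[0, 0, 0.032], 0, 0], [[0, 0, 0], 0, 0]]'

```text
t: 19.35
tool_pos: [0.6391, 0.0047, 0.0519]
eef_rot: [-0.0, 0.999, 0.051, 0.001]
ft_force: [-4.9, 0.6, 11.1]
finger_gap: 0.0276
grip_force: 81.1
```

Contact reached; releasing as before.

>>> steer_hand --moves '[[[0, 0, -0.016], 0, 0], [[0, 0, 0], 0, 0.031], [[0, 0, 0], 0, 0.031], [[0, 0, 0], 0, 0.034], [[0, 0, 0], 0, 0.034], [[0, 0, 0], 0, 0.04], [[0, 0, 0], 0, 0.04], [[0, 0, 0], 0, 0.04]]' --squeeze 20

```text
t: 20.35
tool_pos: [0.6387, 0.0046, 0.0511]
eef_rot: [0.0, 0.999, 0.051, 0.0]
ft_force: [-0.5, 0.0, 0.7]
finger_gap: 0.0398
grip_force: 0.0
```

Run:
```python
from h import *
sd=cam.camera("side");u,v=map(int,Cam("side").proj((.63,.03,.07)))
a=sd[v-70:v+70,u-90:u+90];cv2.imwrite("pics/v7.png",cv2.resize(a,(540,420),interpolation=cv2.INTER_CUBIC))
```

```text
(no output)
```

View pics/v7.png

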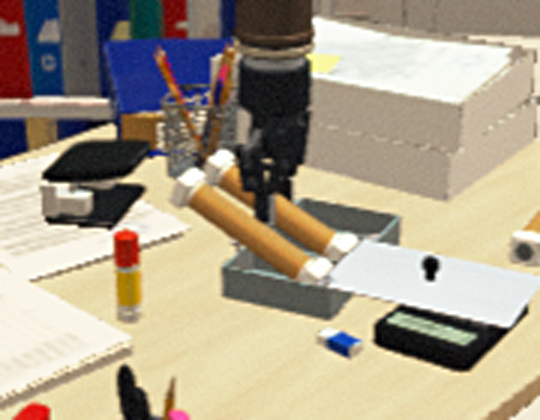

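Tubes A and B both lean in their places. Now tube C.

In the tool's units: -0.055 m is -0.88, -0.05 m is -0.8, -0.18 rad / 4 = -0.045.

>>> steer_hand --moves '[[[0, 0, -0.64], 0, 0.04], [[0, 0, -0.88], 0, 0.04], [[0, 0, -0.8], 0, 0.04], [[0, 0, -0.56], 0, 0.06], [[-0.6784, 0.6496, 0], 0, 0.06], [[-0.6784, 0.6496, 0], 0, 0.06], [[-0.6784, 0.6496, 0], 0, 0.06], [[-0.6784, 0.6496, 0], 0, 0.06], [[-0.6784, 0.6496, 0], 0, 0.06], [[0, 0, 0], -0.045, 0.06], [[0, 0, 0], -0.045, 0.06], [[0, 0, 0], -0.045, 0.06]]' --squeeze 80

```text
t: 21.9
tool_pos: [0.4484, -0.2192, 0.2313]
eef_rot: [0.0, 0.948, 0.318, 0.0]
ft_force: [0.5, 0.5, -0.5]
finger_gap: 0.0601
grip_force: 0.0
```

>>> steer_hand --moves '[[[0, 0, 0], -0.045, 0.06], [[0, 0, 0], -0.045, 0.06], [[0, 0, 0], -0.045, 0.06], [[0, 0, 0], -0.045, 0.06], [[0, 0, 0], -0.045, 0.06], [[0, 0, 0], -0.0275, 0.06], [[0, 0, 0], 0, 0.06], [[0, 0, 0], 0, 0.06]]'

```text
t: 22.9
tool_pos: [0.4485, -0.2191, 0.2311]
eef_rot: [0.0, 0.678, 0.735, 0.0]
ft_force: [1.3, 0.4, -0.2]
finger_gap: 0.06
grip_force: 0.0
```

Run:
```python
from h import *
im,w=shot("w8");T=Tw();print(T[:3,3],np.degrees(np.arctan2(T[1,0],T[0,0])))
for a,b in tubes(im,300):
    A,B=w.plane(a,.019),w.plane(b,.019);M=(A+B)/2;print("w",A[:2],B[:2],"L",np.linalg.norm(A-B),"mid",M[:2],"dir",np.degrees(np.arctan2(*(A-B)[1::-1])))
    M[2]=.001;print("d tool",T[:3,:3].T@(M-T[:3,3]))
cv2.imwrite("pics/w8b.png",cv2.resize(im,(640,480)))
```

```text
[ 0.44856849 -0.21906485  0.23112921] 94.5802117204657
w [ 0.40396089 -0.14758832] [ 0.41389487 -0.28610078] L 0.13886822350869205 mid [ 0.40892788 -0.21684455] dir 94.1021761921368
d tool [ 0.00539125 -0.03935556  0.2301257 ]
```

View pics/w8b.png

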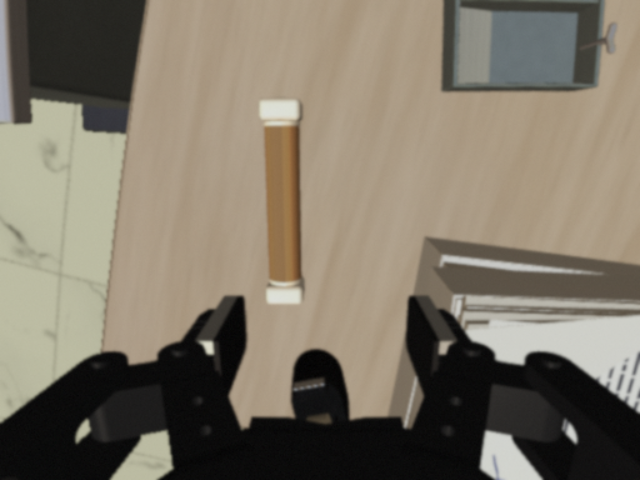

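Tube C runs (280,112) to (284,294). The tape dispenser at (318,385) and the paper stack on the right are both clear of the grasp.

The manual's scale: shifts go in shares of 62.5 mm and turns go in shares of 4 rad. Converting my numbers, 0.06 m is 0.96, 0.045 m is 0.72.

>>> steer_hand --moves '[[[0.064, -0.624, 0.48], 0, 0.06], [[0, 0, 0.96], 0, 0.06], [[0, 0, 0.96], 0, 0.06], [[0, 0, 0.72], 0, 0.06], [[0, 0, 0.32], 0, 0.06], [[0, 0, 0.192], 0, 0.06], [[0, 0, 0], 0, 0.06], [[0, 0, 0], 0, 0], [[0, 0, 0], 0, 0], [[0, 0, 0], 0, 0], [[0, 0, 0], 0, 0]]' --squeeze 80

```text
t: 24.32
tool_pos: [0.4102, -0.2186, 0.0054]
eef_rot: [0.001, 0.678, 0.735, 0.0]
ft_force: [-2.0, 1.0, 7.4]
finger_gap: 0.0277
grip_force: 78.2
```

>>> steer_hand --moves '[[[0, 0, -0.48], 0, 0], [[0, 0, -0.48], 0, 0], [[0, 0, 0], 0, 0], [[0, 0, 0], 0, 0], [[0, 0, 0], 0, 0]]'

```text
t: 24.95
tool_pos: [0.4088, -0.2179, 0.0633]
eef_rot: [-0.001, 0.677, 0.736, -0.0]
ft_force: [0.1, 0.0, -2.3]
finger_gap: 0.0276
grip_force: 79.2
```

Run:
```python
from h import *
T=Tw();s=monitor.get_state();print(T[:3,3],s["ft_force"],s["wrist_torque"],"about tool y",T[:3,1]@s["wrist_torque"])
```

```text
[ 0.40876685 -0.21789319  0.06326647] [ 0.10684909  0.03244875 -2.33721551] [ 0.07932465 -0.00570677 -0.03374206] about tool y 0.07863699785532627
```

In the tool's units: -0.055 m is -0.88, -0.04 m is -0.64.

>>> steer_hand --moves '[[[0, 0, -0.88], 0, 0], [[0, 0, -0.88], 0, 0], [[0, 0, -0.64], 0, 0], [[0, 0, 0], 0, 0], [[0, 0, 0], 0, 0]]'

```text
t: 25.58
tool_pos: [0.4087, -0.2179, 0.2128]
eef_rot: [-0.001, 0.678, 0.736, -0.0]
ft_force: [-0.6, 0.2, -2.0]
finger_gap: 0.0277
grip_force: 79.9
```

Run:
```python
from h import *
for i in range(3):
    s=monitor.get_state();print(s["wrist_torque"]);cam.camera("side")
```

```text
[0.10279707 0.06838275 0.01437434]
[ 0.13251496  0.05424924 -0.02014698]
[ 0.10945269 -0.0286453   0.01762545]
```

Moment about x averages about +0.115 N m, so the heavy end is at -y (tool -x), as with B.

In the tool's units: 0.0415 m is 0.664, 0.0232 m is 0.3712, 0.18 rad / 4 = 0.045.

>>> steer_hand --moves '[[[0.3712, 0.664, 0], 0, 0], [[0.3712, 0.664, 0], 0, 0], [[0.3712, 0.664, 0], 0, 0], [[0.3712, 0.664, 0], 0, 0], [[0.3712, 0.664, 0], 0, 0], [[0.3712, 0.664, 0], 0, 0], [[0, 0, 0], 0.045, 0], [[0, 0, 0], 0.045, 0], [[0, 0, 0], 0.045, 0], [[0, 0, 0], 0.045, 0], [[0, 0, 0], 0.045, 0], [[0, 0, 0], 0.045, 0]]'

```text
t: 27.22
tool_pos: [0.6456, -0.0591, 0.2123]
eef_rot: [-0.0, 0.96, 0.28, -0.001]
ft_force: [0.1, 0.4, -0.8]
finger_gap: 0.0277
grip_force: 79.7
```

>>> steer_hand --moves '[[[0, 0, 0], 0.045, 0], [[0, 0, 0], 0.045, 0], [[0, 0, 0], 0.0265, 0], [[0, 0, 0], 0, 0], [[0, 0, 0], 0, 0]]'

```text
t: 27.85
tool_pos: [0.646, -0.059, 0.2132]
eef_rot: [0.0, 0.999, 0.055, -0.001]
ft_force: [0.1, 0.4, -1.5]
finger_gap: 0.0277
grip_force: 79.8
```

Run:
```python
from h import *
im,w=shot("w9");T=Tw();s=monitor.get_state();print(T[:3,3],np.degrees(np.arctan2(T[1,0],T[0,0])),T[:3,1]@s["wrist_torque"])
print("d tool",T[:3,:3].T@(np.array([.6456,-.0589,.054])-T[:3,3]))
```

```text
[ 0.64601915 -0.05907648  0.21346922] 6.233494115142368 0.11147948034425027
d tool [-0.00026014 -0.00022446  0.1594695 ]
```

In the tool's units: 0.05 m is 0.8, 0.045 m is 0.72.

>>> steer_hand --moves '[[[0, 0, 0.72], 0, 0], [[0, 0, 0.8], 0, 0], [[0, 0, 0.56], 0, 0], [[0, 0, 0.24], 0, 0], [[0, 0, 0.128], 0, 0], [[0, 0, 0.064], 0, 0], [[0, 0, 0], 0, 0], [[0, 0, 0], 0, 0]]'

```text
t: 28.9
tool_pos: [0.6468, -0.0591, 0.0581]
eef_rot: [0.0, 0.999, 0.053, 0.001]
ft_force: [1.5, -0.4, -2.4]
finger_gap: 0.0276
grip_force: 79.9
```

>>> steer_hand --moves '[[[0, 0, 0.032], 0, 0], [[0, 0, 0], 0, 0]]'

```text
t: 29.15
tool_pos: [0.6462, -0.059, 0.0552]
eef_rot: [-0.0, 0.999, 0.053, 0.0]
ft_force: [-0.4, -0.1, -2.2]
finger_gap: 0.0277
grip_force: 79.9
```

In the tool's units: 0.002 m is 0.032.

>>> steer_hand --moves '[[[0, 0, 0.032], 0, 0], [[0, 0, 0], 0, 0]]'

```text
t: 29.4
tool_pos: [0.6463, -0.0591, 0.0544]
eef_rot: [-0.0, 0.999, 0.053, 0.0]
ft_force: [-4.7, 0.9, 9.3]
finger_gap: 0.0276
grip_force: 81.5
```

>>> steer_hand --moves '[[[0, 0, 0], 0, 0.031], [[0, 0, 0], 0, 0.031], [[0, 0, 0], 0, 0.034], [[0, 0, 0], 0, 0.034], [[0, 0, 0], 0, 0.04], [[0, 0, 0], 0, 0.04], [[0, 0, 0], 0, 0.04]]' --squeeze 20

```text
t: 30.28
tool_pos: [0.6462, -0.0591, 0.0531]
eef_rot: [-0.0, 0.999, 0.053, 0.0]
ft_force: [-0.3, -0.0, 0.2]
finger_gap: 0.04
grip_force: 0.0
```

>>> steer_hand --moves '[[[0, 0, -0.48], 0, 0.04], [[0, 0, -0.8], 0, 0.04], [[0, 0, -0.8], 0, 0.04], [[0, 0, -0.8], 0, 0.04], [[-0.48, 0.48, -0.64], 0, 0.04], [[-0.64, 0.48, 0], 0, 0.04], [[-0.64, 0.48, 0], 0, 0.04], [[-0.64, 0.48, 0], 0, 0.04], [[0, 0, 0], 0, 0.04], [[0, 0, 0], 0, 0.04]]'

```text
t: 31.52
tool_pos: [0.5102, -0.194, 0.2733]
eef_rot: [-0.0, 0.999, 0.053, 0.0]
ft_force: [0.0, 0.7, 0.4]
finger_gap: 0.0403
grip_force: 0.0
```

Run:
```python
from h import *
sd=cam.camera("side");sc=cam.camera("scene")
def crop(im,n):
    u,v=map(int,Cam(n).proj((.63,.0,.06)));return cv2.resize(im[v-70:v+70,u-90:u+90],(400,311),interpolation=cv2.INTER_CUBIC)
cv2.imwrite("pics/v10.png",np.hstack([crop(sd,"side"),crop(sc,"scene")]))
```

```text
(no output)
```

View pics/v10.png

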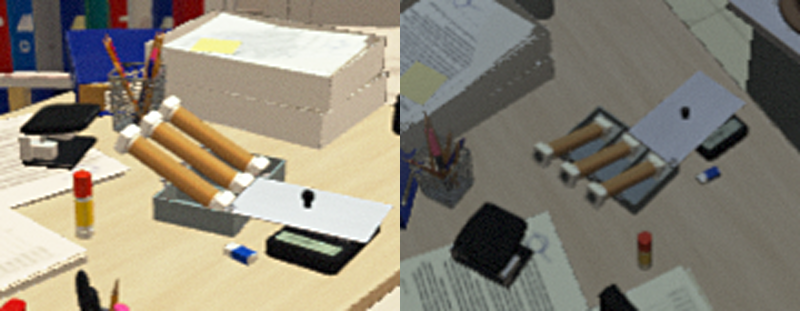

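All three tubes lean parallel in the tray, the cover is aside and the other things are untouched. I'll check the cap positions numerically.

Run:
```python
from h import *
sd=Cam("side");sc=Cam("scene");S=[];D=[]
for im,c,L in [(cam.camera("side"),sd,D),(cam.camera("scene"),sc,S)]:
    u0,v0=c.proj((.63,0,.06))
    for a,b in tubes(im,60):
        m=(a+b)/2
        if np.hypot(m[0]-u0,m[1]-v0)<60:
            L.append((a,b) if a[0]<b[0] else (b,a))
yaw=.107;X=np.array([np.cos(yaw),np.sin(yaw)]);Y=np.array([-X[1],X[0]])
for a,b in S:
    for c,d in D:
        P,e=tri([sc.ray(a),sd.ray(c)]);Q,f=tri([sc.ray(b),sd.ray(d)])
        if max(e,f)<.015:
            M=(P+Q)/2;q=M[:2]-[.595,0];v=P-Q;print(np.round([q@X,q@Y,M[2]],3),"slope",np.degrees(np.arctan2(v[2],np.hypot(*v[:2]))),"len",np.linalg.norm(v),e,f)
```

```text
[0.04  0.069 0.07 ] slope 27.77153596101119 len 0.13398234199670186 0.006138190196281442 0.00426451559411792
[0.109 0.135 0.198] slope -17.36502834190287 len 0.07987269812281486 0.012889334658868627 0.014154137376416095
[0.035 0.001 0.075] slope 27.618211094056324 len 0.1397108334296035 0.003044741578429523 0.004015370126465277
```

```bash
python3 -c "
from station import arm, cam, monitor, job
print(job.sign_off())"
```

```text
the job is handed in; nothing more can be done
None
```

The job is handed in at about 32 s: the cover is swung aside and all three tubes lean in their places with the heavy end down; I measured two of them within tolerance, checked the third only by eye, and the other things look unmoved.

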